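# Seat the adapter and dust cap on the microscope lamp base

## Robot

A 6-joint arm with a two-finger parallel gripper is mounted at the origin on the work surface. World frame = base frame: x ahead of the robot, y to its left, z up, the work surface at z = 0. Lengths are in m, angles in rad, forces in N, time in s.
With the tool pointing down it reaches from about 0.35 to 0.95 m from the base axis. Payload 17.4 kg.
Tool frame: the origin (TCP) lies on the centre line of the jaws, within the pads' length; the fingertips stand 14 mm ahead of it and the grasp point (between the pads) lies 5 mm behind it (tcp_to_tips is the distance from the TCP to the fingertips, in m); z points along the fingers, y is the direction in which the jaws open and shut (so a half turn about z gives the same grasp; the last joint's range is limited). The gripper opens to 93 mm and grips with 3 to 60 N. Pads are 15 mm wide; open, the fingers measure 128 mm over their backs; the gripper's body (75 mm by 188 mm) begins 65 mm behind the grasp point.
Start: joints at [-1.169, 0.116, 1.442, -0, 1.584, -0.038], TCP at [0.287, -0.611, 0.233] pointing down, gripper open.
Joint ranges: [-2.83, 2.83], [-0.83, 2.19], [0.07, 2.5], [-1.14, 4.28], [0.01, 3], [-2.97, 2.97]. Speed limits (rad/s): [1.89, 1.89, 2.22, 3.14, 3.14, 3.14].

## Interface

Orientations are given as a unit quaternion [w, x, y, z].
In Python, from cell import observe, grab_frame, finish_job, tcp_to_tips gives the robot as it stands.
- The arm moves only by the tool arm_command, never from a script. Its argument "steps" is text: rows parted by semicolons, each of 7 numbers parted by spaces: the finger opening in mm, from 0 to 93, then the shift along the tool's x, y, z in mm, then the turn, a rotation vector about the tool's x, y, z in degrees. A call has 1 to 12 rows; each row shifts and turns the commanded pose from where the row before left it, along the tool's axes as they then stand; what a row does not reach is not made up. A row lasts 1/10 s, in which the tool goes at most 50 mm and 8.59 degrees, less where a joint would pass 70% of its speed; a pose out of reach is approached as far as the arm can. A call is refused whole if a number of a shift passes 50 or a number of a turn 8.59, either way. A call with a gripper value outside its range is refused whole. The fingers move at their own pace and stop on an object; "grip_force" is the grip in N (left out, the last holds). Time passes only in rows, so rows that do not move let the fingers close. It gives the time, the measured TCP pose, the force and the opening at its end, in the units of the state.
- observe(): the state, without advancing time (a new reading comes with each control period).
- grab_frame(name): name is "side" or "top"; returns a dict with "color" (384x512x3 uint8, blue, green, red), "fx", "fy", "cx", "cy" (pixels), "camera_from_world" (4x4, takes a point from world to camera coordinates). Camera axes: x right, y up, looking along -z (the intrinsics and any distortion apply to the point x, -y, -z); pixel columns grow to the right and rows downward; lengths in m; the calibration is good to about 2 mm. A picture is of the moment at which its call begins. There is no depth.
- finish_job(): hands the job in, once; it reports no verdict.
The state is a dict: "t": time; "q": joint angles; "dq": joint speeds; "effort": joint torques, N m; "eef_pos": TCP position; "tool_rot": TCP orientation; "wrist_force": force on the tool from outside, world axes, zero at the start; "torque": the same for the moment, N m; "grip_width": finger opening in m.
Only numpy, scipy, OpenCV 4.12 (cv2) and the standard library are available. Lean on these libraries where they do the work, as an engineer would, in place of code of your own. Each camera call takes 0.05 s, during which the arm holds its last target.

## Task

Close up the microscope's lamp base: without lifting the flanged adapter, slide it along the loading shelf until it drops over the centring spigot and sits fully home. Then pick up the black flanged cap and set it gently, flange down, over the adapter's own raised spigot so that it sits flush, and let go. Leave the jar, the dish and the slide box where they are.

Things in the scene. Friction and masses are not known exactly. Their poses are not given: they have to be found in the camera images.
- lamp_base: White lamp base fixed to the bench. Origin: at bench height on its spigot's axis; z up, x the way the adapter is slid (loading shelf on the -x side). Flat metal seat at z = 30 mm, from x = -52 to 66 mm, 128 mm wide. Guide rails with inner faces at y = +-52 mm, outer +-62 mm, top z = 48 mm, from x = -215 to 25 mm. A black knob sticks out 16 mm beyond x = 66 mm.
- spigot (a point): Centre of the top of the base's fixed steel centring spigot, z = 38 mm over the bench: 48 mm across, standing 8 mm above the seat, top edge bevelled (2 mm wide, 3 mm high). Axes as the lamp base's.
- shelf (a point): Centre of the loading shelf's top, z = 38 mm over the bench, flush with the spigot's top. The shelf runs between the rails from x = -215 to -52 mm in the lamp base's frame. Axes as the lamp base's.
- adapter: Dark metal flanged adapter, 0.3 to 0.6 kg: disc 100 mm across, 18 mm thick. Origin: centre of underside, z up; round, yaw is free. Underside recess 52 mm across, 10 mm deep. Starts flat on the shelf, 100 to 150 mm short of the spigot. Pushed on its rim it slides level onto the spigot's top and drops 8 mm when concentric (2 mm clearance all round). Home: origin at z = 30 mm, rim 2 mm clear of the shelf's end.
- adapter_spigot (a point): Centre of the top of the adapter's own raised spigot: 44 mm across, 8 mm high, from 18 to 26 mm above the adapter's origin; top edge bevelled (2 mm wide, 3 mm high).
- cap: Black flanged cap, 0.15 to 0.3 kg. Flange 84 mm across, 14 mm thick. Origin: centre of underside, z up; round, yaw is free. Underside recess 48 mm across, 10 mm deep, fits over the adapter's spigot with 2 mm clearance all round. Starts upright on the bench, recess down. Home: its origin is 18 mm above the adapter's origin.
- cap_hub (a point): Centre of the top of the cap's hub, the round grip 44 mm across that rises from 14 to 54 mm above the cap's underside.
- jar: Bystander: closed amber jar, 58 mm across, 70 mm high, upright on the bench. Origin: centre of its underside.
- dish: Bystander: closed clear culture dish, 92 mm across, 15 mm high. Origin: centre of its underside.
- slide_box: Bystander: grey slide box 80 x 100 x 34 mm. Origin: centre of its underside.
Things that resemble listed ones, but are neither listed nor needed, are in the scene too. What is shaped like the adapter but turquoise or yellow is not meant.

How it is judged:
By the outcome, as a careful person would: the job done as asked, in the order asked, and still so for the second after the job is handed in, with the robot touching nothing.
It also fails if it takes over 62 s, if anything falls off the work surface, if the arm or the gripper's body presses on something with over 40 N, if the wrist force passes 120 N, or if a joint passes its speed limit or range.

## Working session

There is one attempt and no reset: what is moved stays moved. The work goes in short steps, Python scripts to look and compute and a tool call to move; the robot and the scene stay as the last step left them, time stands still between calls to the robot, and variables do not carry over. Pictures are saved under pics/ and viewed, and the job is handed in when it is done.

Besides the shell and the picture viewer there is one more tool, called after "Emit:" as name(argument=value, ...), one argument or row to a line, values as JSON. arm_command: Moves the arm, as the interface text tells. Its arguments: {"type":"object","properties":{"steps":{"type":"string"},"grip_force":{"type":"number"}},"required":["steps"]}

```bash
mkdir -p pics; ls
python3 - <<'E'
from cell import *
import cv2,numpy as np
print(observe(), tcp_to_tips)
for n in ("side","top"):
    f=grab_frame(n); cv2.imwrite(f"pics/{n}0.png",f["color"])
    print({k:v for k,v in f.items() if k!="color"})
E
```

```text
pics
{'t': 0.0, 'q': array([-1.16879276e+00,  1.16531629e-01,  1.44226490e+00, -7.71059670e-06,
        1.58398920e+00, -3.77858399e-02]), 'dq': array([ 0.00050297,  0.00178155,  0.00263826,  0.0025084 ,  0.00089371,
       -0.00171433]), 'effort': array([-1.78060065e-03, -7.21273255e+01, -6.22615957e+01,  7.78888981e-02,
        2.37373839e-02, -8.78329456e-05]), 'eef_pos': array([ 0.28730797, -0.61060133,  0.23187462]), 'tool_rot': array([-5.85974507e-04,  9.75920259e-01,  2.18126779e-01, -1.11826468e-04]), 'wrist_force': array([-0.50966735, -0.72601297,  0.44071743]), 'torque': array([ 1.30828011e-02, -1.27372996e-03, -5.29917149e-05]), 'grip_width': 0.09288736302263405} 0.014
{'fx': 479.5124139044643, 'fy': 479.5124139044643, 'cx': 253.65720850324803, 'cy': 197.9668836896756, 'camera_from_world': array([[-8.93734813e-01, -4.48595658e-01,  1.37791559e-04,
         4.36497960e-01],
       [ 3.17452939e-01, -6.32242766e-01,  7.06747986e-01,
        -1.97078744e-01],
       [-3.16956960e-01,  6.31689022e-01,  7.07465381e-01,
        -1.19227756e+00],
       [ 0.00000000e+00,  0.00000000e+00,  0.00000000e+00,
         1.00000000e+00]])}
{'fx': 479.8145577030081, 'fy': 479.8145577030081, 'cx': 250.51056237522715, 'cy': 192.51191150421573, 'camera_from_world': array([[ 0.0107243 , -0.99985027,  0.01358058, -0.03335324],
       [ 0.99029236,  0.01250211,  0.13843675, -0.50798697],
       [-0.13858581,  0.01196411,  0.99027816, -1.31642596],
       [ 0.        ,  0.        ,  0.        ,  1.        ]])}
```

View pics/side0.png

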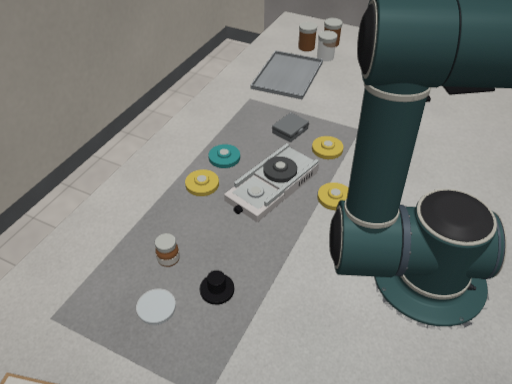

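View pics/top0.png

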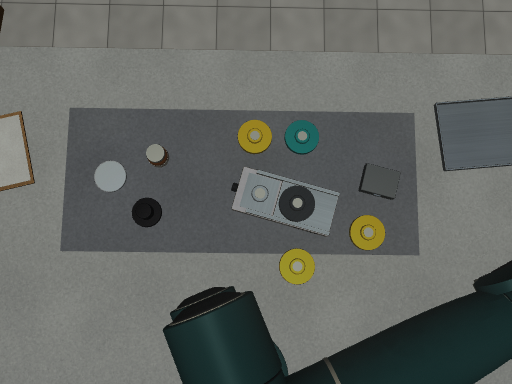

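The top view shows the lamp base with its spigot near (260,193), the dark adapter at (297,203), and the knob at (235,187), so the slide is roughly +y in world. The cap is at (147,212), the jar at (157,155), the dish at (110,176) and the box at (380,180). I'll zoom in next to measure.

```bash
cat > h.py <<'E'
import cv2,numpy as np
from cell import *
def ray(f,u,v):
    M=f["camera_from_world"];R=M[:3,:3];t=M[:3,3]
    d=np.array([(u-f["cx"])/f["fx"],-(v-f["cy"])/f["fy"],-1.0])
    return -R.T@t, R.T@d
def onz(f,u,v,z):
    o,d=ray(f,u,v); return o+d*(z-o[2])/d[2]
def proj(f,p):
    M=f["camera_from_world"];c=M[:3,:3]@np.asarray(p)+M[:3,3]
    return np.array([f["cx"]+f["fx"]*c[0]/-c[2], f["cy"]-f["fy"]*c[1]/-c[2]])
E
python3 - <<'E'
import cv2
t=cv2.imread("pics/top0.png");s=cv2.imread("pics/side0.png")
cv2.imwrite("pics/t_crop.png",cv2.resize(t[155:245,225:345],None,fx=6.5,fy=6.5,interpolation=cv2.INTER_CUBIC))
cv2.imwrite("pics/s_crop.png",cv2.resize(s[140:220,220:325],None,fx=7,fy=7,interpolation=cv2.INTER_CUBIC))
cv2.imwrite("pics/t_crop2.png",cv2.resize(t[130:240,80:200],None,fx=5,fy=5,interpolation=cv2.INTER_CUBIC))
E
```

```text
(no output)
```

View pics/t_crop.png

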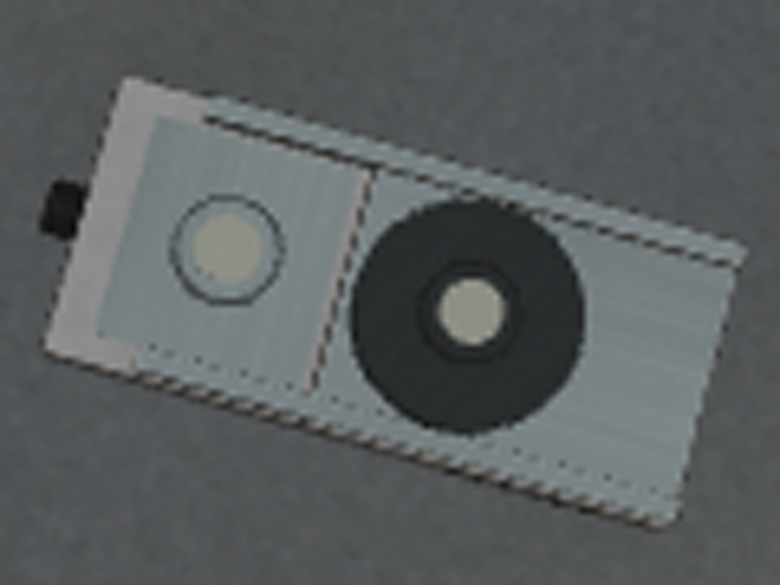

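View pics/s_crop.png

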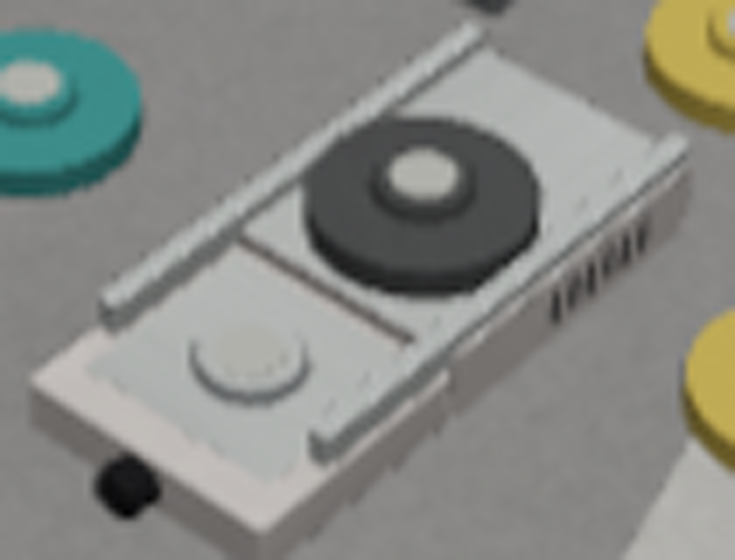

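View pics/t_crop2.png

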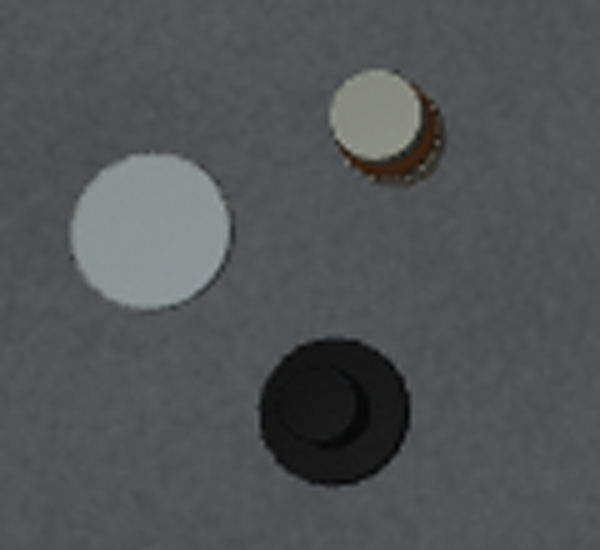

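```bash
cat > meas.py <<'E'
from h import *
def comp(mask,near):
    n,l,st,c=cv2.connectedComponentsWithStats(mask.astype(np.uint8))
    i=min(range(1,n),key=lambda k:np.hypot(*(c[k]-near))-0.02*st[k,4] if st[k,4]>8 else 1e9)
    m=(l==i).astype(np.uint8)
    cs,_=cv2.findContours(m,cv2.RETR_EXTERNAL,cv2.CHAIN_APPROX_NONE)
    cnt=max(cs,key=cv2.contourArea); hull=cv2.convexHull(cnt)
    return m,c[i],st[i,4],cv2.fitEllipse(cnt)
E
python3 - <<'E'
from meas import *
f=grab_frame("top"); im=f["color"]; S=4
hsv=cv2.cvtColor(im,cv2.COLOR_BGR2HSV)
for p in [(297,203),(285,200),(297,215),(260,193),(269,193),(275,185),(320,205),(147,212),(150,222),(146,210),(200,200)]:
    print(p,im[p[1],p[0]])
g=cv2.cvtColor(im,cv2.COLOR_BGR2GRAY)
for nm,m,near,z in [("adapter",g<60,(297,205),.056),("cap flange",g<45,(147,212),.014),("knob",g<45,(235,187),.015)]:
    _,c,a,e=comp(m,near); print(nm,c,a,e,onz(f,*e[0],z),onz(f,*c,z))
for z,n in ((.064,"adsp"),(.038,"spig")):
    pass
gs=cv2.resize(g[180:207,247:275],None,fx=10,fy=10,interpolation=cv2.INTER_NEAREST)
E
```

```text
(297, 203) [133 143 141]
(285, 200) [46 45 42]
(297, 215) [44 43 40]
(260, 193) [134 144 141]
(269, 193) [135 133 123]
(275, 185) [135 133 124]
(320, 205) [128 126 117]
(147, 212) [24 24 25]
(150, 222) [25 25 25]
(146, 210) [24 24 24]
(200, 200) [86 84 82]
adapter [347.22230704 341.93237843] 22271 ((352.0011901855469, 329.3323669433594), (117.16039276123047, 387.513427734375), 87.34535217285156) [ 0.13926556 -0.3027141   0.056     ] [ 0.10652792 -0.28932906  0.056     ]
cap flange [356.37239407 341.86788519] 20626 ((352.22711181640625, 328.13763427734375), (121.18014526367188, 352.49517822265625), 86.96894836425781) [ 0.13668726 -0.31268477  0.014     ] [ 0.10008249 -0.32343734  0.014     ]
knob [356.37239407 341.86788519] 20626 ((352.22711181640625, 328.13763427734375), (121.18014526367188, 352.49517822265625), 86.96894836425781) [ 0.13682273 -0.3124632   0.015     ] [ 0.10024486 -0.32320786  0.015     ]
```

```bash
sed -i 's/key=lambda.*$/key=lambda k:np.hypot(*(c[k]-near)) if 20<st[k,4]<4000 else 1e9)/' meas.py
python3 - <<'E'
from meas import *
f=grab_frame("top"); im=f["color"]
g=cv2.cvtColor(im,cv2.COLOR_BGR2GRAY); b=im.astype(int)
yel=(b[:,:,2]-b[:,:,0])
for nm,m,near,z in [("adapter",g<65,(297,205),.056),("cap flange",g<50,(147,212),.014),("knob",g<55,(235,187),.015),("adspig top disc",(g>100)&(yel>3),(297,203),.064),("spigot disc",(g>100)&(yel>3),(260,193),.038)]:
    _,c,a,e=comp(m,np.array(near)); print(nm,c,a,np.round(e[0]+e[1],2),onz(f,*e[0],z).round(4),onz(f,*c,z).round(4))
s=grab_frame("side"); im=s["color"]
g=cv2.cvtColor(im,cv2.COLOR_BGR2GRAY); b=im.astype(int); yel=(b[:,:,2]-b[:,:,0])
for p in [(280,166),(256,190),(265,190),(290,172)]: print(p,im[p[1],p[0]])
for nm,m,near,z in [("cap",g<45,(217,286),.014),("knob",g<55,(238,209),.015),("adspig top disc",(g>130)&(yel>-3),(281,166),.064)]:
    _,c,a,e=comp(m,np.array(near)); print(nm,c,a,np.round(e[0]+e[1],2),onz(s,*e[0],z).round(4),onz(s,*c,z).round(4))
# lamp base from corners (top view, crop pix -> image)
C=lambda u,v:((u+.5)/6.5-.5+225,(v+.5)/6.5-.5+155)
pts=[((125,77),(.066,-.064,.030)),((45,352),(.066,.064,.030)),((748,245),(-.215,-.062,.048)),((370,170),(-.052,-.052,.038)),((310,388),(-.052,.052,.038)),((228,250),(0,0,.038)),((205,100),(.025,-.062,.048))]
from scipy.optimize import least_squares
W=[onz(f,*C(*p),q[2])[:2] for p,q in pts]
def r(x):
    c,s_=np.cos(x[2]),np.sin(x[2])
    return np.array([[c*q[0]-s_*q[1]*sg+x[0],s_*q[0]+c*q[1]*sg+x[1]] for _,q in pts]).ravel()-np.array(W).ravel()
for sg in (1,-1):
    o=least_squares(r,[.5,-.05,1.5]); print(sg,o.x,np.degrees(o.x[2]),(o.fun.reshape(-1,2)*1e3).round(1))
E
```

```text
adapter [296.41495125 203.19393283] 923 [296.49 203.12  34.77  35.28] [ 0.4774 -0.1548  0.056 ] [ 0.4772 -0.1546  0.056 ]
cap flange [146.43201133 211.99716714] 706 [146.43 211.99  28.61  29.59] [0.4518 0.2672 0.014 ] [0.4518 0.2672 0.014 ]
knob [234.17021277 186.89361702] 47 [234.14 186.97   5.5    8.96] [0.5267 0.0194 0.015 ] [0.5269 0.0193 0.015 ]
adspig top disc [297.08108108 202.40540541] 74 [297.08 202.4    8.51   9.22] [ 0.4785 -0.1556  0.064 ] [ 0.4785 -0.1556  0.064 ]
spigot disc [259.55696203 192.84810127] 79 [259.55 192.82   9.03   9.38] [ 0.5075 -0.0528  0.038 ] [ 0.5074 -0.0529  0.038 ]
(280, 166) [171 177 176]
(256, 190) [171 177 176]
(265, 190) [179 181 179]
(290, 172) [76 76 74]
cap [216.66666667 287.81036514] 849 [216.69 287.73  31.61  32.66] [0.4513 0.2721 0.014 ] [0.4513 0.2723 0.014 ]
knob [237.85714286 209.03571429] 56 [237.88 209.08   7.42   8.04] [0.528  0.0192 0.015 ] [0.5281 0.019  0.015 ]
adspig top disc [280.06122449 164.44897959] 49 [280.09 164.45   5.5    8.97] [ 0.4795 -0.1538  0.064 ] [ 0.4796 -0.1537  0.064 ]
1 [ 0.50658704 -0.05276922  1.31143229] 75.13953524195716 [[ 1.4  2.2]
 [-0.7  1.9]
 [ 0.9  0.3]
 [ 0.8 -1.8]
 [-4.3 -0.8]
 [-0.2  0.4]
 [ 2.1 -2.2]]
-1 [ 0.53118913 -0.0538082   1.74574709] 100.02394029554367 [[-127.3    7.6]
 [ 120.4   -3.2]
 [  -2.9    0.5]
 [ -53.7    0.5]
 [ 144.1   -7.1]
 [  24.4   -0.7]
 [-105.     2.4]]
```

The two views agree on the base: spigot about (0.507, -0.053) with yaw about 75°. The adapter is at (0.478, -0.155), 106 mm short of the spigot, and the cap is near (0.451, 0.268). I'll plan the approach behind the adapter with the fingers straddling the push axis.

```bash
cat > plan.py <<'E'
from h import *
from scipy.spatial.transform import Rotation as Ro
def cur():
    o=observe(); q=o["tool_rot"]; return o["eef_pos"],Ro.from_quat(np.r_[q[1:],q[0]])
def yawx(R): x=R.apply([1,0,0]); return np.degrees(np.arctan2(x[1],x[0]))
def down(a): # tool down, x axis at world yaw a deg
    a=np.radians(a); c,s=np.cos(a),np.sin(a)
    return Ro.from_matrix(np.array([[c,s,0],[s,-c,0],[0,0,-1]]))
def rows(p0,R0,p1,R1,n):
    rv=(R0.inv()*R1).as_rotvec(degrees=True)/n; d=(np.asarray(p1)-p0)/n; R=R0; out=[]
    for k in range(n):
        out.append(np.r_[R.inv().apply(d)*1e3,rv]); R=R*Ro.from_rotvec(rv,degrees=True)
    return np.round(out,1)
E
python3 - <<'E'
from plan import *
p,R=cur(); print(p,yawx(R))
print(rows(p,R,[.459,-.2275,.12],down(75.1),12))
E
```

```text
[ 0.28732612 -0.61069273  0.23227169] 25.197781182398572
[[ 26.5 -22.8   9.4  -0.   -0.   -4.2]
 [ 28.1 -20.8   9.4  -0.   -0.   -4.2]
 [ 29.6 -18.7   9.4  -0.   -0.   -4.2]
 [ 30.8 -16.5   9.4  -0.   -0.   -4.2]
 [ 32.  -14.2   9.4  -0.   -0.   -4.2]
 [ 32.9 -11.9   9.4  -0.   -0.   -4.2]
 [ 33.7  -9.5   9.4  -0.   -0.   -4.2]
 [ 34.3  -7.    9.4  -0.   -0.   -4.2]
 [ 34.7  -4.5   9.4  -0.   -0.   -4.2]
 [ 34.9  -2.    9.4  -0.   -0.   -4.2]
 [ 35.    0.6   9.4  -0.   -0.   -4.2]
 [ 34.9   3.1   9.4  -0.   -0.   -4.2]]
```

Emit:
arm_command(
  steps="40 26.5 -22.8 9.4 0 0 -4.2; 40 28.1 -20.8 9.4 0 0 -4.2; 40 29.6 -18.7 9.4 0 0 -4.2; 40 30.8 -16.5 9.4 0 0 -4.2; 40 32 -14.2 9.4 0 0 -4.2; 40 33 -12 9.4 0 0 -4.2; 40 33.7 -9.5 9.4 0 0 -4.2; 40 34.3 -7 9.4 0 0 -4.2; 40 34.7 -4.5 9.4 0 0 -4.2; 40 35 -2 9.4 0 0 -4.2; 40 35 0.6 9.4 0 0 -4.2; 40 35 3 9.4 0 0 -3.7",
)

```text
t: 1.45
eef_pos: [0.4579, -0.2253, 0.1196]
tool_rot: [0.0, 0.792, 0.611, 0.0]
wrist_force: [0.9, -0.0, 1.2]
grip_width: 0.0401
```

Emit:
arm_command(
  steps="40 0 0 0 0 0 0; 40 0 0 0 0 0 0",
)

```text
t: 1.65
eef_pos: [0.4577, -0.2262, 0.1198]
tool_rot: [-0.0, 0.793, 0.61, -0.0]
wrist_force: [0.5, -0.2, -0.3]
grip_width: 0.0399
```

Run:
```python
from plan import *
p,R=cur(); print(p,yawx(R)); print(observe()["wrist_force"],observe()["grip_width"])
print(rows(p,R,[.459,-.2275,.057],down(75.1),3))
f=grab_frame("top"); cv2.imwrite("pics/t1.png",cv2.resize(f["color"][130:290,200:400],None,fx=3.5,fy=3.5,interpolation=cv2.INTER_CUBIC))
s=grab_frame("side"); cv2.imwrite("pics/s1.png",cv2.resize(s["color"][100:240,180:380],None,fx=3.5,fy=3.5,interpolation=cv2.INTER_CUBIC))
```

```text
[ 0.45772659 -0.2261775   0.11983193] 75.15689903238182
[ 0.4745511  -0.22649557 -0.32197409] 0.03987504021230319
[[-0.3  0.5 20.9 -0.   0.   0. ]
 [-0.3  0.5 20.9 -0.   0.   0. ]
 [-0.3  0.5 20.9 -0.   0.   0. ]]
```

View pics/s1.png

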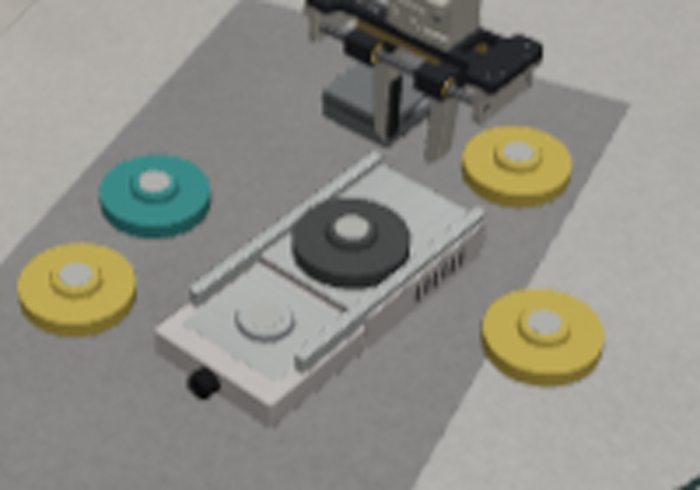

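View pics/t1.png

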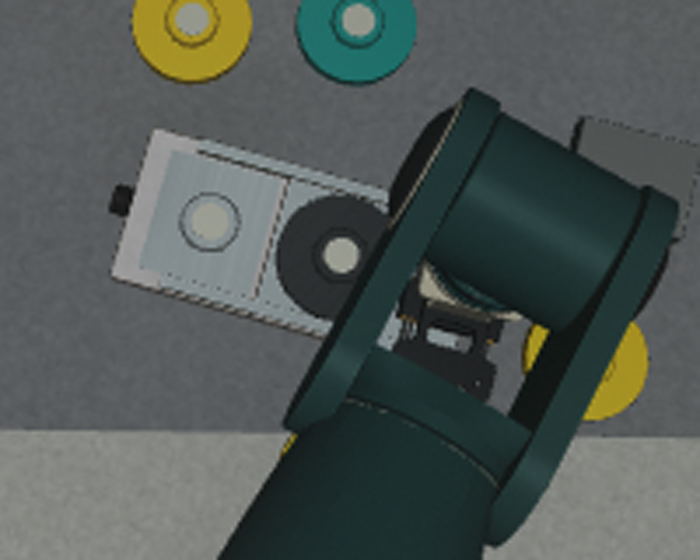

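The fingers hang behind the adapter over the shelf's far end, with tips at side-view crop pixels (387,140) and (437,160). I'll check the projected tips against these and then lower.

Run:
```python
from plan import *
p,R=cur(); s=grab_frame("side")
for y in (-.0375,-.02,.02,.0375):
    for x in (-.0075,.0075): u=proj(s,p+R.apply([x,y,.014])); print(y,x,((u-[180,100])*3.5).round(0))
```

```text
-0.0375 -0.0075 [454. 158.]
-0.0375 0.0075 [443. 167.]
-0.02 -0.0075 [437. 149.]
-0.02 0.0075 [426. 158.]
0.02 -0.0075 [399. 130.]
0.02 0.0075 [388. 138.]
0.0375 -0.0075 [383. 121.]
0.0375 0.0075 [372. 129.]
```

Emit:
arm_command(
  steps="40 0 0.5 20 0 0 0; 40 0 0.5 20 0 0 0; 40 0 0 15 0 0 0; 40 0 0 7.5 0 0 0; 40 0 0 0 0 0 0; 40 0 0 0 0 0 0",
)

```text
t: 2.4
eef_pos: [0.4588, -0.2272, 0.058]
tool_rot: [0.0, 0.793, 0.609, 0.0]
wrist_force: [-0.6, -0.3, 0.5]
grip_width: 0.04
```

Emit:
arm_command(
  steps="40 6 0 0 0 0 0; 40 6 0 0 0 0 0; 40 4 0 0 0 0 0; 40 4 0 0 0 0 0; 40 4 0 0 0 0 0; 40 4 0 0 0 0 0; 40 4 0 0 0 0 0; 40 4 0 0 0 0 0; 40 4 0 0 0 0 0; 40 4 0 0 0 0 0",
)

```text
t: 3.4
eef_pos: [0.47, -0.1841, 0.0574]
tool_rot: [0.0, 0.793, 0.609, -0.0]
wrist_force: [-1.4, -4.1, 1.9]
grip_width: 0.0397
```

```bash
cat > st.py <<'E'
from plan import *
a=np.radians(75.1); d=np.array([np.cos(a),np.sin(a)]); n=np.array([-d[1],d[0]])
p,R=cur(); b=p[:2]-[.5072,-.053]; o=observe()
print("base xy mm",(b@d*1e3).round(1),(b@n*1e3).round(1),"z",p[2].round(4),"F along/cross/z",(o["wrist_force"][:2]@d).round(2),(o["wrist_force"][:2]@n).round(2),o["wrist_force"][2].round(2),"t",o["t"],"yaw",yawx(R))
f=grab_frame("top");s=grab_frame("side")
import sys; k=sys.argv[1]
cv2.imwrite(f"pics/b{k}.png",np.hstack([cv2.resize(f["color"][150:240,220:320],(400,360),interpolation=cv2.INTER_CUBIC),cv2.resize(s["color"][130:230,215:326],(400,360),interpolation=cv2.INTER_CUBIC)]))
E
python3 st.py 1
```

```text
base xy mm -136.3 2.2 z 0.0574 F along/cross/z -4.32 0.33 1.94 t 3.4 yaw 75.09537543898811
```

View pics/b1.png

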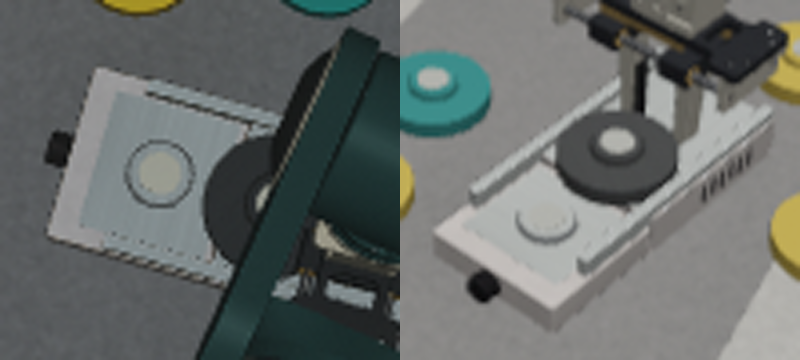

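The cradle is pushing the adapter level with about 4 N of friction. I'll continue and ease the lateral line by about 1 mm.

Emit:
arm_command(
  steps="40 5 0.2 0 0 0 0; 40 5 0.2 0 0 0 0; 40 5 0.2 0 0 0 0; 40 5 0.2 0 0 0 0; 40 5 0.2 0 0 0 0; 40 5 0.2 0 0 0 0; 40 5 0 0 0 0 0; 40 5 0 0 0 0 0; 40 5 0 0 0 0 0; 40 5 0 0 0 0 0; 40 5 0 0 0 0 0; 40 5 0 0 0 0 0",
)

```text
t: 4.7
eef_pos: [0.4866, -0.1263, 0.0574]
tool_rot: [-0.0, 0.793, 0.609, 0.0]
wrist_force: [-0.4, -2.9, 0.9]
grip_width: 0.0402
```

```bash
python3 st.py 2
```

```text
base xy mm -76.1 1.1 z 0.0574 F along/cross/z -2.91 -0.35 0.89 t 4.7 yaw 75.09722055439883
```

View pics/b2.png

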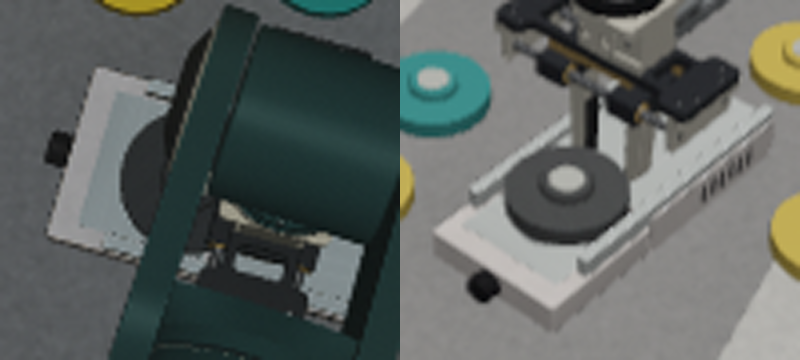

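Emit:
arm_command(
  steps="40 2 0 0 0 0 0; 40 2 0 0 0 0 0; 40 2 0 0 0 0 0; 40 2 0 0 0 0 0; 40 2 0 0 0 0 0; 40 2 0 0 0 0 0; 40 2 0 0 0 0 0; 40 2 0 0 0 0 0; 40 1 0 0 0 0 0; 40 1 0 0 0 0 0",
)

```text
t: 5.8
eef_pos: [0.4911, -0.1092, 0.0573]
tool_rot: [-0.0, 0.793, 0.609, -0.0]
wrist_force: [-0.9, -0.8, -0.7]
grip_width: 0.0398
```

```bash
python3 st.py 3
```

```text
base xy mm -58.4 1.1 z 0.0573 F along/cross/z -0.97 0.64 -0.75 t 5.8 yaw 75.10181432872862
```

View pics/b3.png

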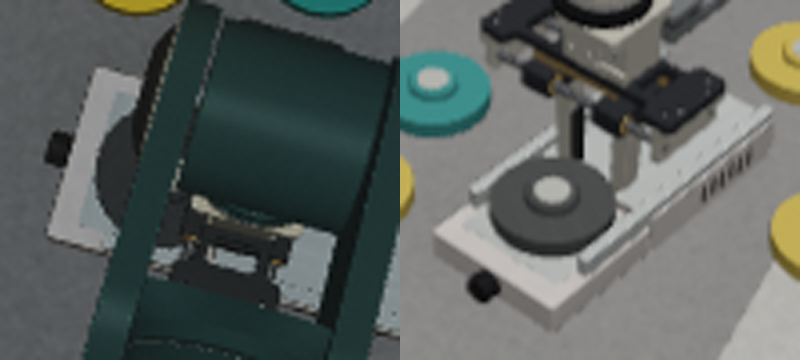

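```bash
cat > ad.py <<'E'
from meas import *
def disc(f,near):
    im=f["color"]; g=cv2.cvtColor(im,cv2.COLOR_BGR2GRAY); b=im.astype(int); yel=b[:,:,2]-b[:,:,0]
    _,c,a,e=comp((g>100)&(yel>0),np.array(near)); return c,a
if __name__=="__main__":
    s=grab_frame("side")
    for z in (.064,.056): print(z,proj(s,[.5072,-.053,z]))
    c,a=disc(s,proj(s,[.5072,-.06,.06])); print(c,a)
    for z in (.064,.056):
        b=onz(s,*c,z)[:2]-[.5072,-.053]; A=np.radians(75.1); print(z,b@[np.cos(A),np.sin(A)],b@[-np.sin(A),np.cos(A)])
E
python3 ad.py
```

```text
0.064 [256.15267656 182.71027453]
0.056 [256.14179806 184.78726948]
[256.83823529 182.32352941] 68
0.064 -0.0024598948646358996 0.0003919155304208447
0.056 -0.00889604461550303 -0.005207961602984827
```

Emit:
arm_command(
  steps="40 1 0 0 0 0 0; 40 1 0 0 0 0 0; 40 1 0 0 0 0 0; 40 0 0 0 0 0 0",
)

```text
t: 6.35
eef_pos: [0.4919, -0.1062, 0.0574]
tool_rot: [-0.0, 0.793, 0.609, 0.0]
wrist_force: [0.3, 1.3, -0.9]
grip_width: 0.0403
```

```bash
python3 st.py 4; python3 ad.py
```

```text
base xy mm -55.3 1.1 z 0.0574 F along/cross/z 1.36 0.0 -0.91 t 6.35 yaw 75.10268171825719
0.064 [256.15267656 182.71027453]
0.056 [256.14179806 184.78726948]
[255.52941176 185.16176471] 68
0.064 0.008626773930671405 0.005280399139202681
0.056 0.002287164316451277 -0.00027691021443955645
```

View pics/b4.png

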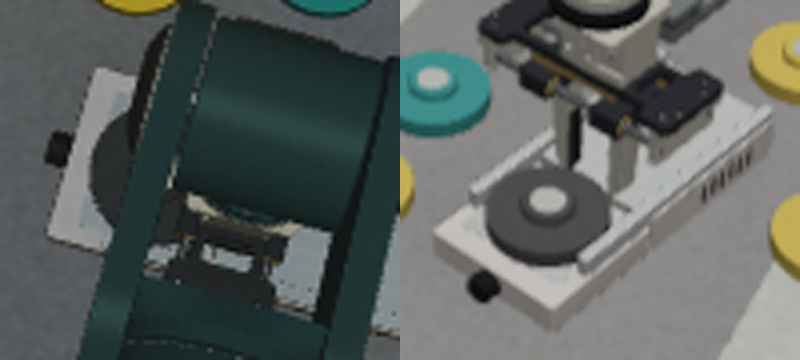

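The spigot disc moved 2.8 px down in the side view and the push force fell to about 0 N, both consistent with the adapter dropping home. I'll back off and rise.

Emit:
arm_command(
  steps="40 -6 0 0 0 0 0; 40 -10 0 0 0 0 0; 40 -5 0 -20 0 0 0; 40 0 0 -35 0 0 0; 60 0 0 -40 0 0 0; 70 0 0 -30 0 0 0; 80 0 0 -15 0 0 0",
)

```text
t: 7.2
eef_pos: [0.4868, -0.1275, 0.2002]
tool_rot: [0.001, 0.793, 0.609, 0.001]
wrist_force: [-0.0, 0.8, -0.0]
grip_width: 0.0598
```

Run:
```python
from plan import *
p,R=cur(); print(p,yawx(R))
print(rows(p,R,[.4518,.269,.14],down(118),12))
```

```text
[ 0.48684243 -0.1275052   0.20018387] 75.07216288066827
[[ 31.2 -11.3   5.    0.    0.   -3.6]
 [ 31.8  -9.4   5.    0.    0.   -3.6]
 [ 32.3  -7.4   5.    0.    0.   -3.6]
 [ 32.7  -5.3   5.    0.    0.   -3.6]
 [ 33.   -3.3   5.    0.    0.   -3.6]
 [ 33.2  -1.2   5.    0.    0.   -3.6]
 [ 33.2   0.9   5.    0.    0.   -3.6]
 [ 33.    2.9   5.    0.    0.   -3.6]
 [ 32.8   5.    5.    0.    0.   -3.6]
 [ 32.4   7.    5.    0.    0.   -3.6]
 [ 31.9   9.    5.    0.    0.   -3.6]
 [ 31.3  11.    5.    0.    0.   -3.6]]
```

Emit:
arm_command(
  steps="80 31.2 -11.3 0 0 0 -3.6; 80 31.8 -9.4 0 0 0 -3.6; 80 32.3 -7.4 0 0 0 -3.6; 80 32.7 -5.3 0 0 0 -3.6; 80 33 -3.3 4 0 0 -3.6; 80 33 -1.2 8 0 0 -3.6; 80 33 1 8 0 0 -3.6; 80 33 3 8 0 0 -3.6; 80 32.8 5 8 0 0 -3.6; 80 32.4 7 8 0 0 -3.6; 80 32 9 8 0 0 -3.6; 80 31.3 11 8 0 0 -3.6",
)

```text
t: 8.4
eef_pos: [0.4501, 0.2702, 0.136]
tool_rot: [-0.0, 0.512, 0.859, -0.0]
wrist_force: [0.5, 0.3, -0.2]
grip_width: 0.0803
```

Emit:
arm_command(
  steps="80 0 0 0 0 0 0; 80 0 0 0 0 0 0",
)

```text
t: 8.6
eef_pos: [0.4502, 0.2693, 0.1362]
tool_rot: [-0.0, 0.513, 0.859, -0.001]
wrist_force: [0.2, -0.3, -0.7]
grip_width: 0.0798
```

Run:
```python
from plan import *
from ad import disc
from meas import comp
f=grab_frame("top");s=grab_frame("side"); A=np.radians(75.1)
for f_ in (f,s):
    c,a=disc(f_,proj(f_,[.5072,-.053,.056]))
    for z in (.064,.056): print(z,c,a,onz(f_,*c,z).round(4))
g=cv2.cvtColor(s["color"],cv2.COLOR_BGR2GRAY)
p,R=cur(); print(p,yawx(R),observe()["grip_width"])
cv2.imwrite("pics/c5.png",np.hstack([cv2.resize(f["color"][150:240,100:320],(480,200),interpolation=cv2.INTER_CUBIC)]))
cv2.imwrite("pics/d5.png",cv2.resize(s["color"][130:330,140:320],None,fx=3,fy=3,interpolation=cv2.INTER_CUBIC))
```

```text
0.064 [259.76       192.21333333] 75 [ 0.5055 -0.0526  0.064 ]
0.056 [259.76       192.21333333] 75 [ 0.5066 -0.0528  0.056 ]
0.064 [202.78590078 175.78328982] 383 [ 0.6554 -0.0107  0.064 ]
0.056 [202.78590078 175.78328982] 383 [ 0.6605 -0.018   0.056 ]
[0.45068548 0.26855469 0.13707222] 118.23443354374754 0.08016618418111703
```

View pics/c5.png

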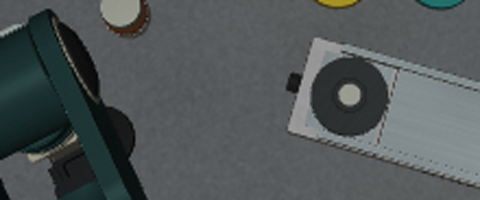

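View pics/d5.png

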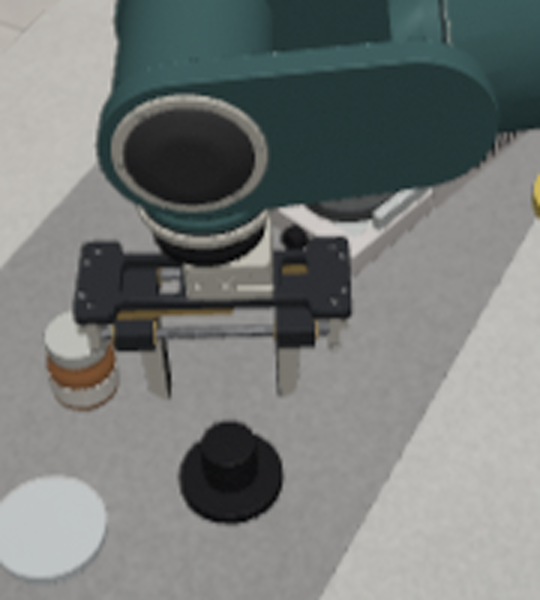

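The top view shows the adapter seated, with its disc at (0.5066, -0.0528) for the home height, and the shelf-end gap visible. The cap stands below the open jaws. I'll descend and do a gentle centring squeeze.

Run:
```python
from plan import *
from meas import comp
p,R=cur(); print(p,observe()["q"].round(2))
s=grab_frame("side"); g=cv2.cvtColor(s["color"],cv2.COLOR_BGR2GRAY)
m,c,a,e=comp(g<50,np.array((217,287))); print(c,a,e)
print(proj(s,[.4515,.269,.014]),proj(s,[.4515,.269,.054]))
ys,xs=np.nonzero(m); print("bottom row",ys.max(),xs.min(),xs.max(), proj(s,[.4515,.269,0]))
# flange width columns center
print(rows(p,R,[.4515,.269,.036],down(118),5))
```

```text
[0.45068548 0.26855469 0.13707222] [ 0.49 -0.17  1.88 -0.    1.43 -0.  ]
[216.66666667 287.81036514] 849 ((216.68772888183594, 287.7267150878906), (31.614198684692383, 32.65895080566406), 61.70487594604492)
[217.26760903 286.73890079] [216.35642983 276.94196853]
bottom row 303 200 233 [217.57606797 290.05542872]
[[ 0.   0.2 20.2 -0.   0.   0. ]
 [ 0.   0.2 20.2 -0.   0.   0. ]
 [ 0.   0.2 20.2 -0.   0.   0. ]
 [ 0.   0.2 20.2 -0.   0.   0. ]
 [ 0.   0.2 20.2 -0.   0.   0. ]]
```

Emit:
arm_command(
  steps="80 0 0 25 0 0 0; 80 0 0 25 0 0 0; 80 0 0 25 0 0 0; 80 0 0 15 0 0 0; 80 0 0 10 0 0 0; 80 0 0 0 0 0 0; 44 0 0 0 0 0 0; 40 0 0 0 0 0 0; 40 0 0 0 0 0 0; 40 0 0 0 0 0 0; 40 0 0 0 0 0 0; 40 0 0 0 0 0 0",
  grip_force=4,
)

```text
t: 9.95
eef_pos: [0.4507, 0.2695, 0.0377]
tool_rot: [0.0, 0.513, 0.859, 0.0]
wrist_force: [-1.0, 0.5, 2.6]
grip_width: 0.0441
```

```bash
cat > im.py <<'E'
from plan import *
import sys
o=observe(); p,R=cur(); print(p.round(4),yawx(R).round(2),o["grip_width"].round(4),o["wrist_force"].round(2),o["t"],o["q"].round(2))
f=grab_frame("top");s=grab_frame("side")
u=proj(s,p).astype(int); v=proj(f,p).astype(int)
def cr(im,c): 
    y=min(max(c[1]-50,0),284); x=min(max(c[0]-50,0),412); print("origin",x,y); return cv2.resize(im[y:y+100,x:x+100],(400,400),interpolation=cv2.INTER_CUBIC)
cv2.imwrite(f"pics/i{sys.argv[1]}.png",np.hstack([cr(f["color"],v),cr(s["color"],u)]))
E
python3 im.py 6
```

```text
Traceback (most recent call last):
  File "im.py", line 3, in <module>
    o=observe(); p,R=cur(); print(p.round(4),yawx(R).round(2),o["grip_width"].round(4),o["wrist_force"].round(2),o["t"],o["q"].round(2))
                                                              ^^^^^^^^^^^^^^^^^^^^^
AttributeError: 'float' object has no attribute 'round'
```

Gripped on the 44 mm hub, which centres it in one direction. I'll open, turn a quarter turn and squeeze again to centre the other.

Emit:
arm_command(
  steps="64 0 0 0 0 0 0; 64 0 0 0 0 0 0; 64 0 0 0 0 0 8.2; 64 0 0 0 0 0 8.2; 64 0 0 0 0 0 8.2; 64 0 0 0 0 0 8.2; 64 0 0 0 0 0 8.2; 64 0 0 0 0 0 8.2; 64 0 0 0 0 0 8.2; 64 0 0 0 0 0 8.2; 64 0 0 0 0 0 8.2; 64 0 0 0 0 0 8.2",
)

```text
t: 11.15
eef_pos: [0.4505, 0.2693, 0.0372]
tool_rot: [0.0, 0.951, 0.309, -0.0]
wrist_force: [0.1, 0.0, 0.6]
grip_width: 0.064
```

Emit:
arm_command(
  steps="64 0 0 0 0 0 8; 64 0 0 0 0 0 0; 64 0 0 0 0 0 0; 44 0 0 0 0 0 0; 40 0 0 0 0 0 0; 40 0 0 0 0 0 0; 40 0 0 0 0 0 0; 40 0 0 0 0 0 0; 40 0 0 0 0 0 0",
  grip_force=4,
)

```text
t: 12.05
eef_pos: [0.4505, 0.2694, 0.0373]
tool_rot: [0.0, 0.97, 0.245, -0.0]
wrist_force: [-0.1, -1.0, -0.2]
grip_width: 0.0438
```

```bash
sed -i 's/o\["grip_width"\].round(4)/round(o["grip_width"],4)/' im.py
python3 im.py 6
```

```text
[0.4505 0.2694 0.0373] 28.31 0.0438 [-0.11 -1.02 -0.17] 12.05 [ 0.49 -0.09  1.97 -0.    1.26  1.57]
origin 93 161
origin 167 231
```

View pics/i6.png

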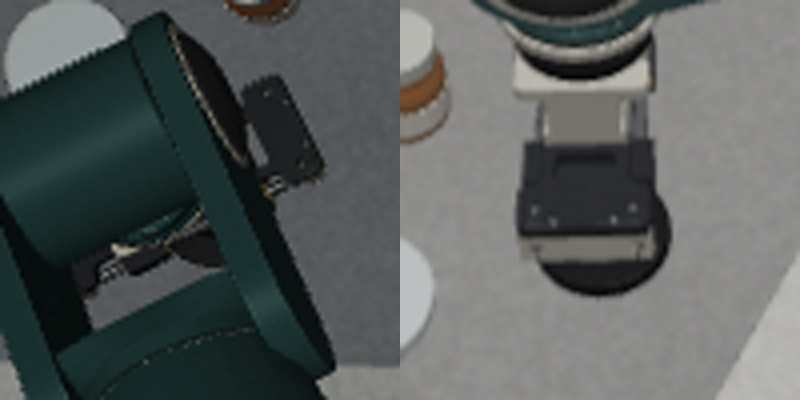

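Grip width is 43.8 mm, so the hub is now centred on the TCP at (0.4505, 0.2694). I'll firm the grip, lift and carry.

Emit:
arm_command(
  steps="40 0 0 0 0 0 0; 40 0 0 0 0 0 0; 40 0 0 -5 0 0 0; 40 0 0 -10 0 0 0; 40 0 0 -20 0 0 0; 40 0 0 -30 0 0 0; 40 0 0 -30 0 0 0; 40 0 0 -25 0 0 0; 40 0 0 -5 0 0 0; 40 0 0 0 0 0 0",
  grip_force=25,
)

```text
t: 13.15
eef_pos: [0.4507, 0.2695, 0.163]
tool_rot: [-0.0, 0.97, 0.244, 0.001]
wrist_force: [0.9, -0.1, -2.4]
grip_width: 0.0436
```

```bash
python3 - <<'E'
from plan import *
p,R=cur(); o=observe(); print(p,yawx(R),o["grip_width"],o["wrist_force"])
print(rows(p,R,[.507,-.0525,.16],down(75),12))
E
python3 im.py 7
```

```text
[0.45071602 0.26952775 0.16298167] 28.295850740824942 0.0436437280925002 [ 0.87055214 -0.08836805 -2.42763941]
[[ -8.6  25.9   0.2   0.   -0.   -3.9]
 [-10.3  25.2   0.2   0.   -0.   -3.9]
 [-12.   24.5   0.2   0.   -0.   -3.9]
 [-13.6  23.6   0.2   0.   -0.   -3.9]
 [-15.2  22.6   0.2   0.   -0.   -3.9]
 [-16.7  21.5   0.2   0.   -0.   -3.9]
 [-18.1  20.3   0.2   0.   -0.   -3.9]
 [-19.5  19.1   0.2   0.   -0.   -3.9]
 [-20.7  17.7   0.2   0.   -0.   -3.9]
 [-21.9  16.2   0.2   0.   -0.   -3.9]
 [-22.9  14.7   0.2   0.   -0.   -3.9]
 [-23.9  13.1   0.2   0.   -0.   -3.9]]
[0.4507 0.2695 0.163 ] 28.3 0.0436 [ 0.87 -0.09 -2.43] 13.15 [ 0.49 -0.19  1.85  0.    1.48  1.57]
origin 83 156
origin 163 197
```

View pics/i7.png

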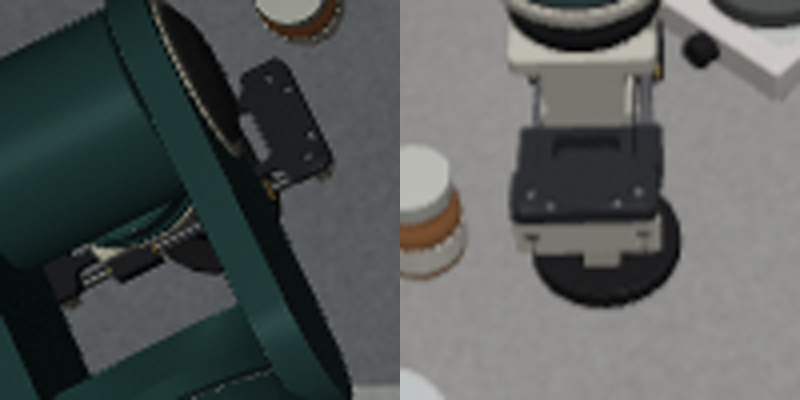

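The cap is held and off the bench, with -2.4 N of load.

Emit:
arm_command(
  steps="40 -8.6 26 0 0 0 -3.9; 40 -10.3 25.2 0 0 0 -3.9; 40 -12 24.5 0 0 0 -3.9; 40 -13.6 23.6 0 0 0 -3.9; 40 -15.2 22.6 0 0 0 -3.9; 40 -16.7 21.5 0 0 0 -3.9; 40 -18 20.3 0 0 0 -3.9; 40 -19.5 19 0 0 0 -3.9; 40 -20.7 17.7 0 0 0 -3.9; 40 -22 16.2 0 0 0 -3.9; 40 -23 14.7 0 0 0 -3.9; 40 -23.9 13 0 0 0 -3.9",
)

```text
t: 14.45
eef_pos: [0.5065, -0.0538, 0.1606]
tool_rot: [-0.001, 0.792, 0.611, -0.001]
wrist_force: [0.3, -0.2, -2.2]
grip_width: 0.0439
```

Emit:
arm_command(
  steps="40 0 0 10 0 0 0; 40 0 0 15 0 0 0; 40 0 0 10 0 0 0; 40 0 0 0 0 0 0; 40 0 0 0 0 0 0; 40 0 0 0 0 0 0",
)

```text
t: 15.05
eef_pos: [0.5072, -0.0523, 0.1278]
tool_rot: [0.0, 0.793, 0.61, 0.0]
wrist_force: [-0.1, -0.3, -2.1]
grip_width: 0.0432
```

```bash
python3 im.py 8
```

```text
[ 0.5072 -0.0523  0.1278] 75.13 0.0432 [-0.14 -0.31 -2.1 ] 15.05 [-0.15 -0.2   1.92  0.    1.42  0.11]
origin 210 138
origin 206 115
```

View pics/i8.png

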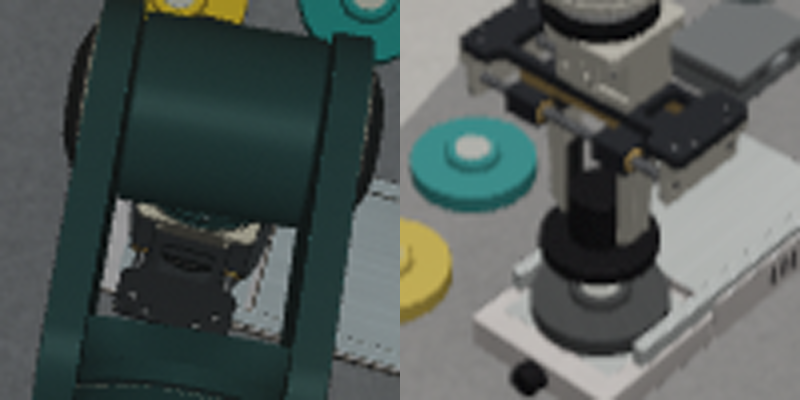

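Run:
```python
from plan import *
s=grab_frame("side"); im=s["color"]
g=cv2.cvtColor(im,cv2.COLOR_BGR2GRAY).astype(int)
p,_=cur()
# predicted silhouettes
def circ(c,r,z): 
    t=np.linspace(0,2*np.pi,720); return np.array([proj(s,[c[0]+r*np.cos(a),c[1]+r*np.sin(a),z]) for a in t])
def ext(cs): q=np.vstack(cs); return q[:,0].min().round(2),q[:,0].max().round(2),q[:,1].max().round(2)
zb=p[2]-.0373
print("pred cap",ext([circ(p,.042,zb),circ(p,.042,zb+.014)]))
print("pred adp",ext([circ([.507,-.0525],.05,.030),circ([.507,-.0525],.05,.048)]))
for r in range(168,205,2): print(r,"".join("%4d"%v for v in g[r,234:280]))
```

```text
pred cap (np.float64(240.78), np.float64(271.48), np.float64(186.3))
pred adp (np.float64(238.38), np.float64(273.85), np.float64(204.14))
168  133 134 135 135 133 133 133 136  93  40  25  25  34  30  15   9  12  11  14  15  14  16  14  16  13  15  72  94  96  97 102  99  99  98  97 145 175 178 178 178 178 178 178 177 178 178
170  133 133 134 132 133 135 135  81  34  26  25  27  26  24  14  13  13  13  15  13  14  14  12  12  15  13  72  94  96  95 101  99  98  98  50  27 141 174 178 178 178 177 178 178 179 179
172  134 134 132 132 134 135 114  53  26  25  26  24  26  26  13  10  12  15  13  11  15  13  15  13  13  15  71  94  96  96  98  99  85  74  37  25  27 168 178 178 178 178 179 179 179 179
174  134 134 132 132 133 132  88  39  24  25  26  26  26  26  22  12  13  11  15  11  12  15  13  13  15  15  90  96  95 100  84  55  30  25  25  26  26 168 178 179 179 179 179 179 180 179
176  133 134 135 133 134 134  90  34  25  26  26  26  26  24  26  25  22  15  15  16  15  15  14  13  17  17  37  46  47  30  26  26  26  25  26  24  42 170 179 179 179 180 179 179 178 178
178  131 131 133
[... 1929 characters left out ...]
5  63  71  74  75  75  75  75  74  75  76  76  75  74  74  74  74  72  68  62  78 144 167 178 180 165 143 114 108 106 128 162 160 130
200  176 185 189 189 190 189 189 189 170 135  65  39  39  40  41  41  47  49  54  58  58  58  59  59  57  56  55  49  45  44  92 152 176 179 182 154 121 108 107 104 137 153 148 120 114 113
202  105 129 152 177 185 189 190 189 189 188 188 169 134 102  73  46  41  41  41  42  42  44  44  43  43  43  43  43  43  44  87 128 152 145 108 106 105 129 159 161 134 114 113 113 111 110
204  106 108 107  89 106 143 176 185 188 189 188 188 188 189 189 178 163 140 145 144 144 144 145 145 145 149 156 157 165 178 120  98 106 106 105 127 157 153 124 115 113 112 111 110 115 129
```

In the side view the cap centre is at column 255.25 and the adapter at 255.6, so the cap is about 0.8 mm off sideways. I'll lower it to just above the spigot and measure again, including the vertical edge.

Emit:
arm_command(
  steps="40 -0.3 -0.3 10 0 0 0; 40 -0.3 -0.3 10 0 0 0; 40 0 0 6 0 0 0; 40 0 0 0 0 0 0; 40 0 0 0 0 0 0; 40 0 0 0 0 0 0; 40 0 0 0 0 0 0",
)

```text
t: 15.9
eef_pos: [0.5064, -0.0531, 0.1017]
tool_rot: [0.0, 0.793, 0.609, 0.0]
wrist_force: [0.1, -0.5, -3.3]
grip_width: 0.0434
```

```bash
cat > edge.py <<'E'
from plan import *
s=grab_frame("side"); g=cv2.cvtColor(s["color"],cv2.COLOR_BGR2GRAY).astype(int)
o=observe(); p,_=cur(); print(p.round(4),o["wrist_force"].round(1),o["grip_width"])
def circ(c,r,z): 
    t=np.linspace(0,2*np.pi,720); return np.array([proj(s,[c[0]+r*np.cos(a),c[1]+r*np.sin(a),z]) for a in t])
def ext(cs): q=np.vstack(cs); return q[:,0].min().round(2),q[:,0].max().round(2),q[:,1].max().round(2)
zb=p[2]-.0373
print("cap z",zb,"pred cap",ext([circ(p,.042,zb),circ(p,.042,zb+.014)]),"pred adp",ext([circ([.507,-.0525],.05,.030),circ([.507,-.0525],.05,.048)]))
for r in range(176,208): print(r,"".join("%4d"%v for v in g[r,236:276]))
E
python3 edge.py; python3 im.py 9
```

```text
[ 0.5064 -0.0531  0.1017] [-0.  -0.3 -2.7] 0.04363969374775922
cap z 0.06437691754855246 pred cap (np.float64(241.3), np.float64(271.57), np.float64(193.19)) pred adp (np.float64(238.38), np.float64(273.85), np.float64(204.14))
176  136 134 134 135 123 157  92  35  26  25  25  26  18  12  11  13  14  13  13  15  13  13  14  15  54  92  97  97 105 100  99  99  64  78 145 177 181 180 180 181
177  134 134 135 136 152 151  73  25  27  26  27  26  18  12  12  13  13  16  15  14  15  14  16  15  53  92  97  97 105 100  98  99  58  30 105 174 181 181 181 181
178  134 134 146 162 177 117  46  26  26  26  24  26  18  11  12  14  14  13  14  13  15  16  16  15  53  92  97  95 104 100  98  99  55  28  78 172 181 181 180 180
179  122 156 169 179 182 105  37  26  27  26  27  26  19  12  12  13  12  13  15  14  15  14  15  13  53  92  97  95 103  99  99  85  44  28  26 155 179 180 179 179
180  154 175 180 184 162  84  31  26  26  27  26  25  21  13  12  14  14  15  14  13  15  17  16  14  53  92  97  96 101  93  75  52  30  26  27 136 175 179 178 179
181  179 180 184 160 119  50  26  25  26  26  2
[... 3839 characters left out ...]
6 146 151 158 158 166 180 121  99 107 107 106 128 158 153 125 116 114 113
205   80  55  38  65 129 162 183 189 189 189 190 191 191 191 191 182 182 179 178 178 179 179 179 180 180 180 181 185 142 105 106 122 129 152 148 121 116 114 113 111
206   27  25  26  27  45 107 148 176 187 191 191 191 192 191 190 191 190 186 182 179 178 179 179 180 180 175 184 187 175 150 136 163 146 141 119 116 115 113 111 117
207   26  27  29  27  28  48  94 138 161 184 190 191 192 191 190 190 190 191 189 184 180 179 179 180 177 180 187 188 188 181 171 162 134 118 116 114 112 112 116 130
[ 0.5064 -0.0531  0.1017] 75.1 0.0436 [-0.04 -0.34 -2.7 ] 15.95 [-0.15 -0.18  1.95  0.    1.38  0.11]
origin 210 139
origin 206 122
```

View pics/i9.png

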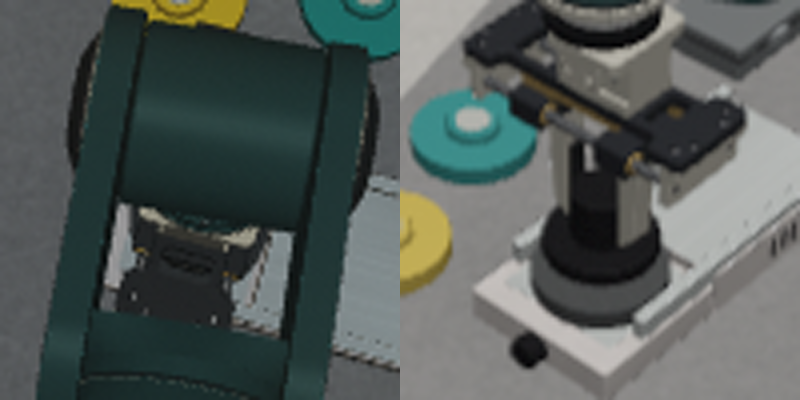

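Cap and adapter centres now agree to about 1 mm. The residual works out to tool (-0.3, +0.8) mm. I'll correct that and lower slowly.

Emit:
arm_command(
  steps="40 -0.3 0.8 0 0 0 0; 40 0 0 2 0 0 0; 40 0 0 2 0 0 0; 40 0 0 2 0 0 0; 40 0 0 1.5 0 0 0; 40 0 0 1.5 0 0 0; 40 0 0 1 0 0 0; 40 0 0 0 0 0 0",
)

```text
t: 16.85
eef_pos: [0.5069, -0.0536, 0.0912]
tool_rot: [-0.0, 0.793, 0.609, -0.0]
wrist_force: [0.2, 0.1, -3.1]
grip_width: 0.0437
```

Emit:
arm_command(
  steps="40 0 0 1 0 0 0; 40 0 0 1 0 0 0; 40 0 0 0 0 0 0",
)

```text
t: 17.15
eef_pos: [0.5069, -0.0536, 0.0892]
tool_rot: [-0.0, 0.793, 0.609, -0.0]
wrist_force: [-0.0, -0.2, -2.0]
grip_width: 0.044
```

The cap's underside is now about 4 mm below the spigot top with no contact force, so it has entered the fit.

Emit:
arm_command(
  steps="40 0 0 1 0 0 0; 40 0 0 1 0 0 0; 40 0 0 0.5 0 0 0; 40 0 0 0.5 0 0 0; 40 0 0 0 0 0 0; 40 0 0 0 0 0 0",
)

```text
t: 17.75
eef_pos: [0.507, -0.0536, 0.0864]
tool_rot: [0.0, 0.793, 0.609, -0.0]
wrist_force: [-0.4, 0.5, -2.0]
grip_width: 0.0436
```

Emit:
arm_command(
  steps="40 0 0 0.5 0 0 0; 40 0 0 0.5 0 0 0; 40 0 0 0 0 0 0; 40 0 0 0 0 0 0",
)

```text
t: 18.15
eef_pos: [0.507, -0.0536, 0.0853]
tool_rot: [-0.0, 0.793, 0.609, 0.0]
wrist_force: [0.4, 1.0, -1.8]
grip_width: 0.0438
```

Emit:
arm_command(
  steps="40 0 0 0.4 0 0 0; 40 0 0 0 0 0 0; 40 0 0 0.4 0 0 0; 40 0 0 0 0 0 0; 40 0 0 0 0 0 0",
)

```text
t: 18.65
eef_pos: [0.507, -0.0536, 0.0853]
tool_rot: [0.0, 0.793, 0.609, 0.0]
wrist_force: [-6.9, 0.6, 11.1]
grip_width: 0.0437
```

```bash
python3 im.py 10; python3 -c "
from cell import *
import numpy as np
for _ in range(1): print(observe()['wrist_force'])"
```

```text
[ 0.507  -0.0536  0.0853] 75.1 0.0437 [-6.92  0.64 11.14] 18.65 [-0.16 -0.17  1.96 -0.    1.35  0.1 ]
origin 210 140
origin 206 126
[-6.27000117  0.86646353  8.58610192]
```

View pics/i10.png

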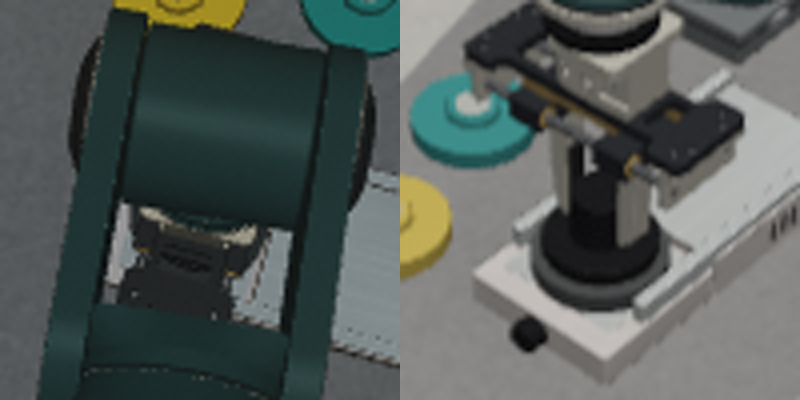

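The contact came at TCP z = 0.0853, exactly the predicted seated height, with about 10 N of light press. The view shows the flange flush on the adapter. I'll ease off, open and retreat.

Emit:
arm_command(
  steps="40 0 0 -0.6 0 0 0; 40 0 0 0 0 0 0; 46 0 0 0 0 0 0; 50 0 0 0 0 0 0; 60 0 0 0 0 0 0; 70 0 0 0 0 0 0; 70 0 0 0 0 0 0; 70 0 0 -5 0 0 0; 70 0 0 -15 0 0 0; 70 0 0 -30 0 0 0; 70 0 0 -40 0 0 0; 70 0 0 -40 0 0 0",
  grip_force=5,
)

```text
t: 19.95
eef_pos: [0.5067, -0.0536, 0.2178]
tool_rot: [0.0, 0.793, 0.609, 0.0]
wrist_force: [0.4, -0.0, -0.2]
grip_width: 0.0698
```

Emit:
arm_command(
  steps="70 -40 0 -5 0 0 0; 70 -40 0 0 0 0 0; 70 -40 0 0 0 0 0; 70 -40 0 0 0 0 0; 70 -40 0 0 0 0 0; 70 -40 0 0 0 0 0; 70 0 0 0 0 0 0; 70 0 0 0 0 0 0",
)

```text
t: 20.75
eef_pos: [0.445, -0.286, 0.2211]
tool_rot: [0.0, 0.793, 0.609, 0.0]
wrist_force: [-0.0, 0.0, 0.2]
grip_width: 0.0697
```

Run:
```python
from meas import *
f=grab_frame("top");s=grab_frame("side"); o=observe(); print(o["eef_pos"],o["t"],o["wrist_force"])
cv2.imwrite("pics/f.png",np.hstack([cv2.resize(f["color"][150:240,215:315],(400,360),interpolation=cv2.INTER_CUBIC),cv2.resize(s["color"][130:230,205:316],(400,360),interpolation=cv2.INTER_CUBIC)]))
cv2.imwrite("pics/ft.png",f["color"])
g=cv2.cvtColor(s["color"],cv2.COLOR_BGR2GRAY).astype(int)
def circ(c,r,z): 
    t=np.linspace(0,2*np.pi,720); return np.array([proj(s,[c[0]+r*np.cos(a),c[1]+r*np.sin(a),z]) for a in t])
for n,r,z in (("cap",.042,.048),("cap hub top",.022,.102),("adp",.05,.030)):
    q=circ([.507,-.0532],r,z); print(n,q.min(0).round(1),q.max(0).round(1))
for r in range(160,206,1): print(r,"".join("%4d"%v for v in g[r,248:262:3]))
```

```text
[ 0.44554401 -0.28486409  0.22086848] 20.85 [ 0.876319  -0.0327401 -0.0341027]
cap [241.3 176.8] [271.1 197.3]
cap hub top [248.3 167.3] [264.3 178. ]
adp [238.6 179.5] [273.8 204. ]
160  129 129 131 129 131
161  128 130 130 129 130
162  128 130 129 129 150
163  128 129 129 129 167
164  128 130 129 142 171
165  128 131 131 162 156
166  129 131 144 171 122
167  129 130 147 151 113
168  130 110 107  91 128
169  129  68  24  25  99
170  128  33  23  24  25
171  139  24  23  26  23
172  126  24  24  26  23
173   99  24  24  24  24
174   98  25  23  25  25
175   70  25  24  23  23
176   16  23  24  23  22
177   16  22  25  24  25
178   17  15  22  24  20
179   15  14  17  19  15
180   17  13  14  13  14
181   16  12  14  12  12
182   17  13  15  12  13
183   16  10  15  14  13
184   17  12  12  11  13
185   22  11  10  16  13
186   23  12  10  13  14
187   23  16  14  12  15
188   24  23  17  17  19
189   24  24  22  22  25
190   24  25  24  23  24
191   24  26  25  25  24
192   21  26  23  24  24
193   16  23  26  26  28
194   14  18  21  20  23
195   26  13  13  13  13
196   58  21  12  13  22
197   71  58  43  42  55
198   68  72  65  66  70
199   53  63  68  71  65
200   38  47  55  57  51
201   39  39  39  41  42
202   78  39  41  41  40
203  156  62  41  40  87
204  183 134 138 139 151
205  184 175 171 172 173
```

View pics/f.png

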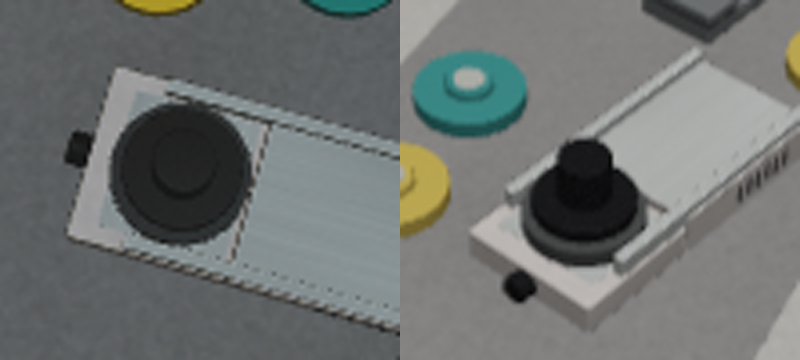

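View pics/ft.png

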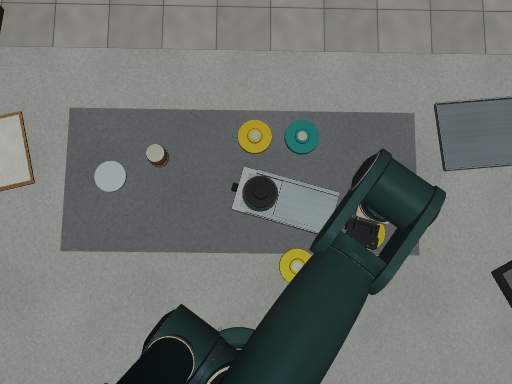

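The cap sits flush and concentric on the adapter. Its flange bottom edge is at row 197 (predicted 197.3) and the adapter's is at about 203.8 (predicted 204.0). The jar at (157,155) and the dish at (110,176) have not moved, and the box is visible in the side view. I'm handing the job in.

```bash
python3 -c "
from cell import *
print(finish_job())"
```

```text
the job is handed in; nothing more can be done
None
```

I slid the adapter along the shelf with the two fingertips until it dropped over the spigot. I then centred the cap in the jaws, lowered it over the adapter's spigot and let go. The job was handed in at about 21 s, with the arm clear.

- **Adapter:** its image dropped 2.8 px and the push force fell to about 0 N at the spigot. The top view put its centre at (0.507, -0.053), within about 1 mm of the measured spigot. The side view read about 2 mm further along the slide, which is within the camera calibration.
- **Cap:** it touched down at exactly the predicted seated height (TCP z 85.3 mm) with a press of about 10 N. In the final side view the flange and adapter edges lie within about 0.3 px of where they should be when fully home.
- **Bystanders:** the jar and dish are at the same pixels as at the start. The arm hid the slide box in the last top view. It was visible in the side view and nothing touched it, but I did not measure its position again.

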